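# Find the worn bush with a go/no-go plug gauge and pull it

### The job

One of the two bronze bushes in the green bearing frame is worn oversize. Prove the sound bush with the double-ended plug gauge, never forcing it: the go end must slide fully home in it, and after that the no-go end, held lightly pressed square on its mouth for a moment, must be refused. Then lay the gauge back in its wooden cradle, pull the worn bush out by its head and lay it in the steel dish, leaving the sound bush seated in the frame and the things standing around where they are.

Things in the scene. Friction and masses are not known exactly. Their poses are not given: they have to be found in the camera images.
- frame: green bearing frame, bolted down (fixed), 118 mm deep, 200 wide, 106 high. Origin on the bench under the middle of the front faces of its two round bosses (72 mm); x points from the front into the frame, away from the robot; y along the front, z up. Two bores run along x, 70 mm above the bench, at y = +50 and -50 mm; each boss holds one bush, kept by a spring plunger in its top.
- bush_1: flanged bronze bush, loose slip fit in one of the two bores (which one changes). Origin: centre of its open mouth; x along the axis into the frame. Head 44 mm diameter, 14 mm long, in front of the boss; body 34 mm diameter, 36 mm long, inside it. Through bore 25 mm if sound, 29 mm if worn. 0.2 kg. Pinch the head and draw it 50 mm straight out along its axis; that takes about 10 N.
- bush_2: the other bronze bush, outwardly the same as bush_1, same origin, axes and sizes. Exactly one of bush_1 and bush_2 is worn; which one is for the gauge to tell.
- bush_1_mid (a point): point on the axis of bush_1, 25 mm behind its mouth (half its length)
- bush_2_mid (a point): point on the axis of bush_2, 25 mm behind its mouth (half its length)
- gauge: plug gauge, 130 mm, 0.2 kg, lying level. Origin: mid-handle, on the axis; x toward the go end. Hexagonal handle 22 mm across its upright flats, x = -28 to 28 mm; dark 30 mm nuts to +-42 mm. Go end: 24 mm plug to x = 72, nose tapered 5 mm to 20 mm; home when the nut meets the bush. No-go end (red ring): 27 mm plug to x = -58, 0.7 mm bevel; enters a worn bush freely, stops at a sound one's mouth
- go_tip (a point): centre of the go end's nose, 72 mm from the gauge's origin along its +x; about 30 mm inside the bush when home
- nogo_tip (a point): centre of the no-go end's face, 58 mm from the gauge's origin along its -x. A light press of 5 to 10 N for about half a second is a fair try.
- cradle: beech cradle, fixed, 112 x 60 x 41 mm: two uprights with V notches, at x = -35 and +35 mm, in which the gauge's nuts lie; free gap of 62 mm between the uprights, base 12 mm thick. Origin at the centre of its underside; x along the lying gauge, whose axis is 45 mm above the bench in the notches. Either way round will do.
- dish: round steel parts dish, loose, 153 mm across the rim, 26 mm high; inner floor 132 mm across, 3 mm above its underside. Origin at the centre of the underside.
- wax_block: bystander: yellow block of beeswax, 38 x 55 x 22 mm, origin at its underside
- red_bottle: bystander: small red bottle with black cap, 34 mm diameter, 72 mm tall, origin at its underside
- orange_spool: bystander: wooden spool of orange thread, 44 mm tall, about 40 mm wide, origin at its underside
- rubber_block: bystander: tan block of crepe rubber, 42 x 60 x 18 mm, origin at its underside
Things that resemble listed ones, but are neither listed nor needed, are in the scene too. Leave any purple or turquoise look-alike of the bush_1 alone.

How it is judged (in metres and radians):
On the way, in this order (a step that is already met when the one before it is completed fails the run):
1. the go end is fully home in the sound bush (nut within 2.5 mm of the mouth), both bushes seated (x of go_tip in the frame of bush_1 above 0.0275 m and distance between go_tip and bush_1 below 0.034 m and x of bush_1 in the frame of frame above -0.02 m and x of bush_2 in the frame of frame above -0.03 m), for 0.1 s.
2. after that, the no-go end is held pressed with at least 3 N on the mouth of the sound bush, its face centred within 5 mm and square within 5 degrees, for 0.2 s, both bushes seated (distance between nogo_tip and bush_1 below 0.005 m and contact force between gauge and bush_1 above 3 N and angle between the x axis of gauge and the x axis of bush_1, either way round below 0.09 rad and x of bush_1 in the frame of frame above -0.02 m and x of bush_2 in the frame of frame above -0.03 m), for 0.2 s.
At the end, for the whole second after the job is handed in: Gauge at rest in both cradle notches, either way round (within 12 mm lengthwise, 6 mm sideways, 5 mm in height, 7 degrees); worn bush at rest in the dish, its middle within 50 mm of the dish's centre and under 42 mm high; sound bush still in its bore, head within 6 mm of the boss (x of gauge in the frame of cradle between -0.012 and 0.012 m and y of gauge in the frame of cradle between -0.006 and 0.006 m and z of gauge in the frame of cradle between 0.04 and 0.05 m and angle between the x axis of gauge and the x axis of cradle, either way round below 0.12 rad and linear speed of each of gauge, bush_2, bush_1 below 0.02 m/s and horizontal distance between bush_2_mid and dish below 0.05 m and z of bush_2_mid in the frame of dish below 0.042 m and x of bush_1 in the frame of frame above -0.02 m and distance between bush_1 and frame below 0.1 m); the robot touches nothing.
It fails at once if the gauge is forced: more than 40 N between it and a bush or the frame (contact force between gauge and bush_1 above 40 N or contact force between gauge and bush_2 above 40 N or contact force between gauge and frame above 40 N).
It fails at once if the sound bush is pulled more than 25 mm out (distance of bush_1 from where it was at the start of the episode above 0.025 m).
It fails at once if a bystander (wax block, red bottle, orange spool, rubber block) is moved more than 30 mm (distance of any of wax_block, red_bottle, orange_spool, rubber_block from where it was at the start of the episode above 0.03 m).
It also fails if it takes over 72 s, if anything falls off the work surface, if the arm or the gripper's body presses on something with over 40 N, if the wrist force passes 120 N, or if a joint passes its speed limit or range.

### The arm

A 6-joint arm with a two-finger parallel gripper is mounted at the origin on a cart in front of the work surface, level with it; the furniture and walls round the work are solid. World frame = base frame: x ahead of the robot, y to its left, z up, the work surface at z = 0. Lengths are in m, angles in degrees, forces in N, time in s.
With the tool pointing down it reaches from about 0.4 to 0.825 m from the base axis. Payload 7 kg.
Tool frame: the origin (TCP) lies midway between the tips of the shut fingers; the grasp point (between the pads) lies ctrl.tcp_to_grasp behind it (ctrl.tcp_to_grasp is the distance from the TCP to the grasp point, in m); z points along the fingers, y is the line along which they close (so a half turn about z gives the same grasp; the last joint's range is limited). The gripper opens to 88 mm and grips with 3 to 60 N. Pads are 19 mm wide; open, the fingers measure 130 mm over their backs; the gripper's body (78 mm by 193 mm) begins 47 mm behind the grasp point.
Start: joints at [-46.69, 20.546, 0.682, 0, -70.136, -16.507], TCP at [0.304, -0.602, 0.227] pointing down, gripper open.
Joint ranges: [-176.03, 176.03], [-82.01, 121.73], [-58.28, 71.71], [-173.87, 95.51], [-174.79, -0.11], [-173.66, 173.66]. Speed limits (degrees/s): [136.94, 136.94, 172.46, 180, 180, 180].

### API

Orientations are given as [roll, pitch, yaw] about the fixed x, y, z axes, in that order (R = Rz(yaw) Ry(pitch) Rx(roll)).
In Python, from plant import ctrl, imaging, close_job gives the robot as it stands.
- The arm moves only by the shell command python3 -m crank 'ROWS'. ROWS is JSON, a list of rows, each a list of 3 entries, a list of its own where there are three numbers: the shift along the world's x, y, z in m, then the turn, a rotation vector about the world's x, y, z in degrees, then the opening, from -1 (shut) to 1 (fully open), so that 0 is half open. A call has 1 to 12 rows; each row shifts and turns the commanded pose from where the row before left it; what a row does not reach is not made up. A row lasts 1/10 s, in which the tool goes at most 50 mm and 8.59 degrees, less where a joint would pass 70% of its speed; a pose out of reach is approached as far as the arm can. A call is refused whole if a number of a shift passes 0.05 or a number of a turn 8.59, either way. A call with a gripper value outside its range is refused whole. The fingers move at their own pace and stop on an object; the grip force is fixed at half the most. Time passes only in rows, so rows that do not move let the fingers close. It gives the time, the measured TCP pose, the force, the opening and the grip force at its end, in the units of the state.
- ctrl.get_obs(): the state, without advancing time (a new reading comes with each control period).
- imaging.snapshot(name): name is "side" or "top" or "wrist"; returns (picture, depth): 420x560x3 uint8, blue, green, red; 420x560 float32, m along the optical axis (not along the pixel's ray), 0 where there is no reading.
- imaging.camera_model(name): a dict with "mtx" (3x3 intrinsics, pixels), "R" (3x3) and "t" (3): a world point X has camera coordinates R X + t. Camera axes: x right, y down, z forward; pixel columns grow to the right and rows downward; lengths in m; the calibration is good to about 2 mm. A picture is of the moment at which its call begins: read the wrist's pose just before it. camera_model takes no time and is no camera call; for the wrist camera it gives the pose at the moment of the call.
- close_job(): hands the job in; it is judged then, once.
The state is a dict: "clock": time; "joint_pos": joint angles; "qvel": joint speeds; "tau": joint torques, N m; "tool_pos": TCP position; "orientation": TCP orientation; "force": force on the tool from outside, world axes, zero at the start; "moment": the same for the moment, N m; "opening": finger opening in m; "gripper_force": force on a finger pad.
Only numpy, scipy, OpenCV 4.12 (cv2) and the standard library are available. Lean on these libraries where they do the work, as an engineer would, in place of code of your own. Each camera call takes 0.05 s, during which the arm holds its last target. There are 200 camera calls.

## Working session

There is one attempt and no reset: what is moved stays moved. The work goes in short steps, Python scripts to look and compute and a shell command to move; the robot and the scene stay as the last step left them, time stands still between calls to the robot, and variables do not carry over. Pictures are saved under pics/ and viewed, at most 13 in all, crops included, and the job is handed in when it is done.

```bash
ls; mkdir -p pics
python3 - <<'E'
from plant import ctrl, imaging
import cv2,numpy as np
print(ctrl.get_obs(), ctrl.tcp_to_grasp)
for n in ("top","side"):
    p,d=imaging.snapshot(n); cv2.imwrite(f"pics/{n}0.png",p); np.save(f"pics/{n}0.npy",d)
    m=imaging.camera_model(n); print(n,m)
E
```

```text
pics
{'clock': 0.0, 'joint_pos': array([-4.66907716e+01,  2.05895116e+01,  6.34893947e-01, -2.20284482e-02,
       -7.01362920e+01, -1.65081360e+01]), 'qvel': array([-0.00119439, -0.01821514, -0.03734516, -0.05428622, -0.04890092,
        0.02346807]), 'tau': array([-9.36293945e-04, -5.82717204e+01,  2.93064594e+01,  6.99743316e+00,
        6.87775886e-03, -1.53573164e-04]), 'tool_pos': array([ 0.30413306, -0.60205283,  0.22564691]), 'orientation': array([ 1.79906953e+02, -5.98006821e-03, -1.53206404e+02]), 'force': array([0.1823166 , 0.26559269, 0.34959047]), 'moment': array([0.00051573, 0.04024929, 0.02270022]), 'gripper_force': 0.0, 'opening': 0.08773705400933987} 0.0188
top {'mtx': array([[394.56315156,   0.        , 286.03739245],
       [  0.        , 394.56315156, 210.94886281],
       [  0.        ,   0.        ,   1.        ]]), 'R': array([[-2.71132859e-01, -9.62541810e-01,  4.85856406e-04],
       [-9.34816834e-01,  2.63202827e-01, -2.38415096e-01],
       [ 2.29356619e-01, -6.50963534e-02, -9.71163223e-01]]), 't': array([0.07865044, 0.49035548, 0.92655152])}
side {'mtx': array([[436.16737882,   0.        , 274.14323842],
       [  0.        , 436.16737882, 212.24890915],
       [  0.        ,   0.        ,   1.        ]]), 'R': array([[-0.99152299, -0.12760788, -0.02446217],
       [-0.0549069 ,  0.58214211, -0.81123103],
       [ 0.11775993, -0.80301108, -0.58421384]]), 't': array([0.50794208, 0.13784446, 1.32555293])}
```

View pics/top0.png

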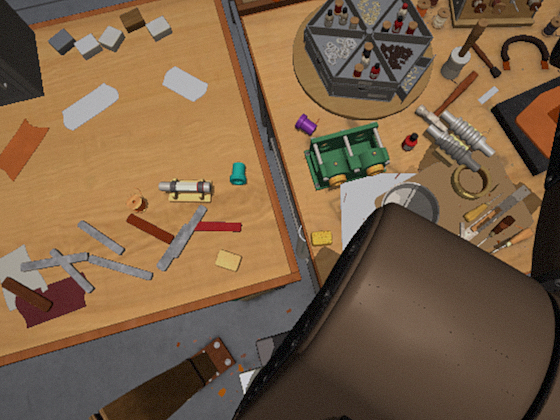

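View pics/side0.png

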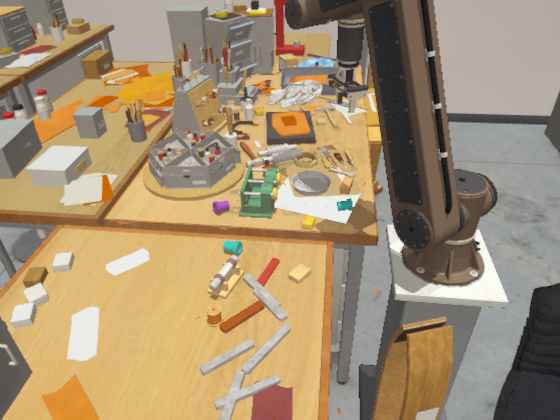

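The top view shows the green frame around (345,155) with the bush heads at about (340,182) and (373,178), the cradle and gauge at about (187,188), and the dish at about (412,205), partly hidden by the arm. The side view shows the same layout, with the cradle on the nearer bench.

```bash
cat > h.py <<'E'
from plant import ctrl, imaging
import cv2,numpy as np
def cloud(d,m):
    v,u=np.indices(d.shape); K=m["mtx"]
    c=np.stack([(u-K[0,2])/K[0,0]*d,(v-K[1,2])/K[1,1]*d,d],-1)
    P=(c-m["t"])@m["R"]; P[d==0]=np.nan; return P
def snap(n,tag):
    m=imaging.camera_model(n); p,d=imaging.snapshot(n)
    cv2.imwrite(f"pics/{tag}.png",p); P=cloud(d,m); np.save(f"pics/{tag}P.npy",P); return p,P,m
def crop(p,x0,y0,x1,y1,f,name): cv2.imwrite(f"pics/{name}.png",cv2.resize(p[y0:y1,x0:x1],None,fx=f,fy=f,interpolation=cv2.INTER_CUBIC))
def pix(X,m):
    c=m["R"]@np.array(X)+m["t"]; q=m["mtx"]@c; return q[:2]/q[2]
E
python3 - <<'E'
from h import *
P={}
for n in ("top","side"):
    P[n]=cloud(np.load(f"pics/{n}0.npy"),imaging.camera_model(n))
for n,l in {"top":dict(cradle=(187,188),gl=(165,186),gr=(207,188),teal=(238,170),spool=(137,200),wax=(321,238),rub=(228,260),frameTL=(307,155),h1=(340,182),h2=(374,179),bottle=(410,142),dish=(405,208),purple=(306,125)),
 "side":dict(cr=(226,272),frame=(258,190),dish=(311,182),wax=(308,222),rub=(300,272))}.items():
    for k,(u,v) in l.items(): print(n,k,P[n][v,u].round(3))
T=P["top"]
p=cv2.imread("pics/top0.png"); s=cv2.imread("pics/side0.png")
a=cv2.resize(p[110:260,290:450],None,fx=3.5,fy=3.5,interpolation=2)[:525]
b=cv2.resize(p[150:225,120:260],None,fx=3.5,fy=3.5,interpolation=2)
cv2.imwrite("pics/a.png",a)
# green mask
for n,im in(("top",p),("side",s)):
    hsv=cv2.cvtColor(im,cv2.COLOR_BGR2HSV); m=cv2.inRange(hsv,(60,100,30),(85,255,255))>0
    Q=P[n][m]; Q=Q[(Q[:,0]>.4)&(Q[:,2]>.02)&(abs(Q[:,1]+.25)<.3)]
    h=Q[Q[:,2]>.09]; print(n,len(Q),len(h),np.nanmin(Q,0),np.nanmax(Q,0)); 
    if len(h)>20: print(cv2.minAreaRect(h[:,:2].astype(np.float32)))
    print(cv2.minAreaRect(Q[:,:2].astype(np.float32)))
E
```

```text
top cradle [0.622 0.169 0.052]
top gl [0.64  0.221 0.057]
top gr [0.607 0.12  0.053]
top teal [0.639 0.033 0.038]
top spool [0.628 0.301 0.044]
top wax [ 0.409 -0.126  0.025]
top rub [0.42  0.116 0.016]
top frameTL [ 0.64  -0.158  0.011]
top h1 [ 0.53  -0.21   0.058]
top h2 [ 0.528 -0.314  0.001]
top bottle [ 0.588 -0.425  0.046]
top dish [ 0.303 -0.076  0.792]
top purple [ 0.716 -0.176  0.033]
side cr [0.623 0.184 0.054]
side frame [ 0.613 -0.31   0.009]
side dish [ 0.419 -0.399  0.   ]
side wax [ 0.413 -0.113  0.021]
side rub [0.42  0.122 0.015]
top 1804 1167 [ 0.5397833  -0.33900398  0.02009235] [0.6642297  0.04167502 0.11037893]
((0.5931140780448914, -0.25130951404571533), (0.17261259257793427, 0.10659921914339066), 89.94525146484375)
((0.5985492467880249, -0.14701001346111298), (0.3831328749656677, 0.11345931142568588), 87.30313110351562)
side 21 0 [0.6112995  0.02576053 0.020158  ] [0.66627622 0.04965602 0.04429097]
((0.6388825178146362, 0.038916390389204025), (0.02374015748500824, 0.05393144488334656), 85.13744354248047)
```

View pics/a.png

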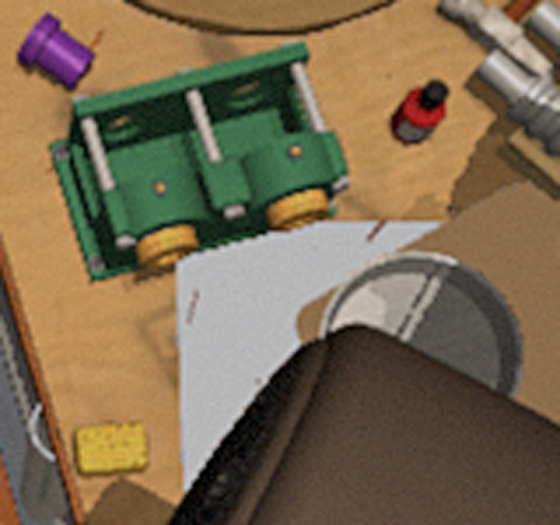

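The crop shows the frame roughly square to the world axes, with the bosses facing the robot. The plungers are at crop (160,187) and (295,150), and the dish is half hidden by the arm.

Run:
```python
from h import *
from scipy.spatial.transform import Rotation as Ro
o=ctrl.get_obs(); m=imaging.camera_model("wrist")
Rt=Ro.from_euler("xyz",o["orientation"],degrees=True).as_matrix()
C=-m["R"].T@m["t"]; print("cam in tool",Rt.T@(C-o["tool_pos"]),"\ncam axes in tool\n",(m["R"]@Rt).round(3)); print(m["mtx"])
P=np.load("pics/top0.npy");P=cloud(P,imaging.camera_model("top"))
for u,v in((335.7,163.4),(374.3,152.9),(337,176),(374,169),(368,124),(311,138)):print(P[int(round(v)),int(round(u))].round(4))
for z in(.03,.05,.1,.105):
  q=P[(P[...,2]>z-.01)&(P[...,2]<z+.02)&(P[...,0]>.45)&(P[...,0]<.7)&(P[...,1]<-.1)&(P[...,1]>-.38)]
  print(z,len(q),cv2.minAreaRect(q[:,:2].astype(np.float32)))
# gauge
q=P[(P[...,2]>.046)&(P[...,2]<.08)&(P[...,0]>.5)&(P[...,0]<.75)&(P[...,1]<.26)&(P[...,1]>.06)]
print(len(q),cv2.minAreaRect(q[:,:2].astype(np.float32)),q.mean(0))
```

```text
cam in tool [ 0.07271549  0.00023096 -0.15916729] 
cam axes in tool
 [[ 0.001  1.     0.001]
 [-0.963  0.002 -0.269]
 [-0.269 -0.001  0.963]]
[[353.10986859   0.         276.10689578]
 [  0.         353.10986859 209.41519659]
 [  0.           0.           1.        ]]
[ 0.5647 -0.2041  0.1084]
[ 0.5632 -0.3008  0.1119]
[ 0.5371 -0.2002  0.0917]
[ 0.5303 -0.2948  0.0893]
[ 0.6471 -0.3168  0.0962]
[ 0.6514 -0.1673  0.0918]
0.03 780 ((0.5758447647094727, -0.2674962878227234), (0.22352679073810577, 0.24822431802749634), 89.9777603149414)
0.05 519 ((0.6130381226539612, -0.2713594436645508), (0.1734696328639984, 0.21623075008392334), 0.12770691514015198)
0.1 1562 ((0.5899257659912109, -0.25330257415771484), (0.1279395967721939, 0.17618538439273834), 0.20066100358963013)
0.105 1136 ((0.5944777727127075, -0.25289276242256165), (0.10914671421051025, 0.17565903067588806), 0.02484404668211937)
481 ((0.6314772963523865, 0.17391955852508545), (0.13133762776851654, 0.03108271025121212), 73.67999267578125) [0.62850357 0.17293087 0.05478673]
```

```bash
python3 -m crank '[[[0.018,0.044,0.01],[0,0,-6.8],1],[[0.018,0.044,0],[0,0,-6.8],1],[[0.018,0.044,0],[0,0,-6.8],1],[[0.018,0.044,0],[0,0,-6.4],1],[[0.018,0.044,0],[0,-8.5,0],1],[[0.018,0.044,0],[0,-8.5,0],1],[[0.018,0.044,0],[0,-8.5,0],1],[[0.02,0.044,0],[0,-8.5,0],1],[[0,0,0],[0,0,0],1],[[0,0,0],[0,0,0],1]]'
python3 - <<'E'
from h import *
p,P,m=snap("wrist","w1")
print(ctrl.get_obs()["joint_pos"].round(1))
E
```

```text
clock: 1.1
tool_pos: [0.4496, -0.2492, 0.2368]
orientation: [-180.0, 34.0, -179.8]
force: [0.8, -0.6, 1.5]
opening: 0.0879
gripper_force: 0.0
[-13.9 -10.3 -35.4 -14.5 -32.5 -66. ]
```

View pics/w1.png

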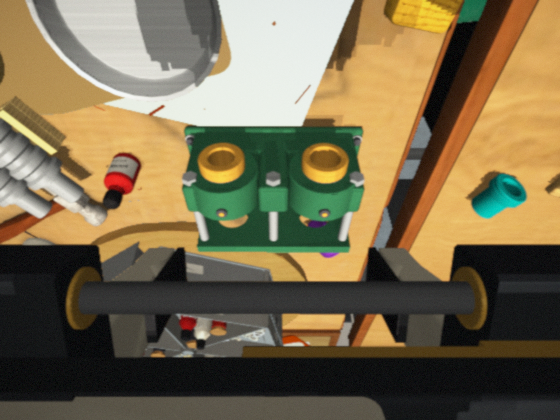

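The wrist view is upside down. It shows both bush heads, at (221,160) on the -y side and (325,160) on the +y side, the dish at the upper left, and the bottle at (122,172). I'll enlarge the heads.

Run:
```python
from h import *
p=cv2.imread("pics/w1.png"); P=np.load("pics/w1P.npy")
crop(p,190,130,360,210,4.7,"w1c")
for u,v in((221,146),(325,146),(221,172),(325,172),(221,186),(325,186),(200,160),(243,160),(303,160),(347,160),(208,212),(324,212)):print(u,v,P[v,u].round(4))
# dish
q=P[(P[...,2]>.018)&(P[...,2]<.035)&(P[...,0]>.3)&(P[...,0]<.55)&(P[...,1]<-.3)]
print(len(q),q.min(0),q.max(0),cv2.minEnclosingCircle(q[:,:2].astype(np.float32)))
h=P[(P[...,2]>.075)&(P[...,2]<.11)&(P[...,0]>.45)&(P[...,0]<.7)&(P[...,1]<-.1)&(P[...,1]>-.4)]
print(cv2.minAreaRect(h[:,:2].astype(np.float32)))
```

```text
221 146 [ 0.525  -0.3032  0.0567]
325 146 [ 0.5258 -0.2008  0.055 ]
221 172 [ 0.5261 -0.2997  0.0923]
325 172 [ 0.5259 -0.2041  0.092 ]
221 186 [ 0.5395 -0.3007  0.0971]
325 186 [ 0.5403 -0.2029  0.0959]
200 160 [ 0.5261 -0.3213  0.076 ]
243 160 [ 0.526  -0.2805  0.0758]
303 160 [ 0.5265 -0.2235  0.0749]
347 160 [ 0.526  -0.1817  0.0753]
208 212 [ 0.5693 -0.3163  0.1042]
324 212 [ 0.5609 -0.2028  0.1106]
4359 [ 0.40519476 -0.5350174   0.01800014] [ 0.54993148 -0.30000545  0.03497781] ((0.4746968746185303, -0.4119705855846405), 0.13098926842212677)
((0.5868556499481201, -0.2515101432800293), (0.17607595026493073, 0.12585391104221344), 89.9993896484375)
```

View pics/w1c.png

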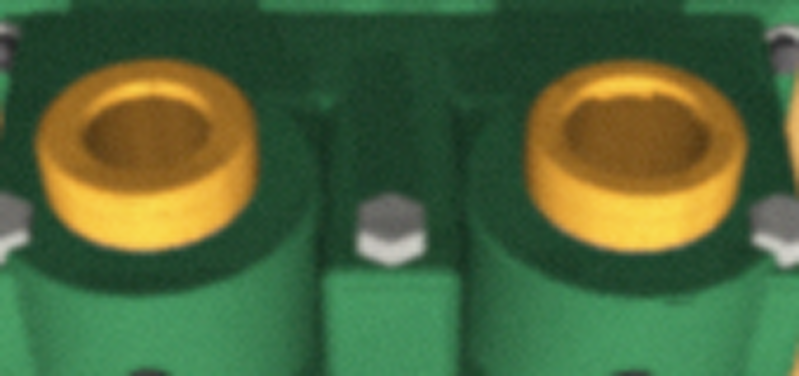

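In the enlarged crop the left bore is 127 of 220 px (0.58, so 25 mm, sound) and the right is 145 of 220 px (0.66, so 29 mm, worn). The sound bush is therefore at y≈-0.301 and the worn one at y≈-0.202, with both mouths at x=0.526. Next I'll go to the gauge.

```bash
python3 -m crank '[[[0.01,0.03,0],[0,8.5,0],1],[[0.015,0.042,0],[0,8.5,0],1],[[0.015,0.042,0],[0,8.5,0],1],[[0.015,0.042,0],[0,8.5,0],1],[[0.018,0.042,0],[0,0,8.2],1],[[0.018,0.042,0],[0,0,8.2],1],[[0.018,0.042,-0.01],[0,0,8.2],1],[[0.018,0.042,-0.01],[0,0,8.2],1],[[0.018,0.042,-0.01],[0,0,8.2],1],[[0.018,0.042,-0.01],[0,0,8.2],1],[[0.018,0.015,0],[0,0,8.2],1],[[0,0,0],[0,0,8.2],1]]' && python3 -m crank '[[[0,0,0],[0,0,8.2],1],[[0,0,0],[0,0,0],1],[[0,0,0],[0,0,0],1]]'
python3 - <<'E'
from h import *
p,P,m=snap("wrist","w2")
t,T,_=snap("top","t2")
q=T[(T[...,2]>.018)&(T[...,2]<.032)&(T[...,0]>.32)&(T[...,0]<.52)&(T[...,1]<-.30)&(T[...,1]>-.52)]
print("dish",len(q),q.min(0),q.max(0),cv2.minEnclosingCircle(q[:,:2].astype(np.float32)))
q=P[(P[...,2]>.04)&(P[...,2]<.07)&(P[...,0]>.5)&(P[...,0]<.75)&(P[...,1]<.28)&(P[...,1]>.07)]
print("gauge",len(q),cv2.minAreaRect(q[:,:2].astype(np.float32)),np.nanmax(q,0))
E
```

```text
clock: 2.35
tool_pos: [0.6321, 0.1684, 0.1933]
orientation: [179.6, 1.6, -114.0]
force: [-1.0, -1.2, 0.2]
opening: 0.0877
gripper_force: 0.0
clock: 2.65
tool_pos: [0.63, 0.166, 0.195]
orientation: [179.6, 1.7, -106.5]
force: [1.2, 0.1, -0.0]
opening: 0.0876
gripper_force: 0.0
dish 573 [ 0.34371913 -0.51999979  0.01804212] [ 0.5199273  -0.30038326  0.03019506] ((0.4373495876789093, -0.42108625173568726), 0.12878714501857758)
gauge 4355 ((0.6303051710128784, 0.17573435604572296), (0.13027630746364594, 0.05131689831614494), 72.87881469726562) [0.66405885 0.24014953 0.06236964]
```

View pics/w2.png

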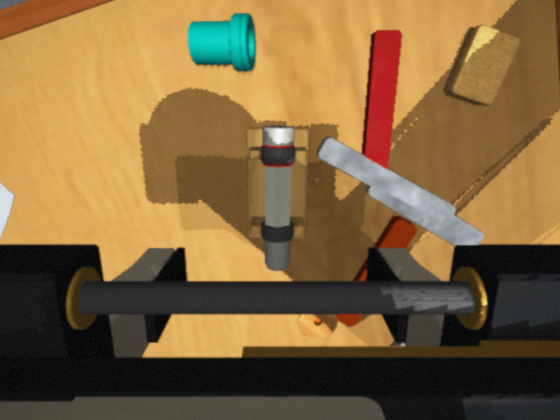

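The view shows the gauge along the image's vertical. The red ring and no-go end are at the top (278,140), which is the tool +x side, and the go end is at the bottom (277,255). The handle middle is at about (277,193).

Run:
```python
from h import *
P=np.load("pics/w2P.npy"); T=np.load("pics/t2P.npy")
a=P[168:172,274:281].reshape(-1,3).mean(0);b=P[216:220,273:280].reshape(-1,3).mean(0);print(a,b,P[193,277])
p=cv2.imread("pics/w2.png");g=p[:,:,:].astype(int)
for v in (140,153,180,205,232,255):
    z=P[v,255:300,2]; w=np.where(z>.048)[0]+255; print(v,w.min(),w.max(),P[v,w.min():w.max()+1].mean(0).round(4), np.nanmax(z))
t=cv2.imread("pics/t2.png"); crop(t,290,110,450,260,3.5,"t2c")
```

```text
[0.62230572 0.14637539 0.05795421] [0.63521523 0.18715229 0.05755515] [0.62801739 0.1657757  0.05873336]
140 263 293 [0.6146 0.1232 0.057 ] 0.06062772444482249
153 261 295 [0.6176 0.1333 0.058 ] 0.061552327197229945
180 266 290 [0.6242 0.1558 0.0555] 0.05842158630676414
205 266 290 [0.6304 0.1772 0.0557] 0.05968309372073654
232 262 293 [0.6378 0.2005 0.0579] 0.061873903365617565
255 265 289 [0.6447 0.2227 0.0557] 0.05907620319557567
```

View pics/t2c.png

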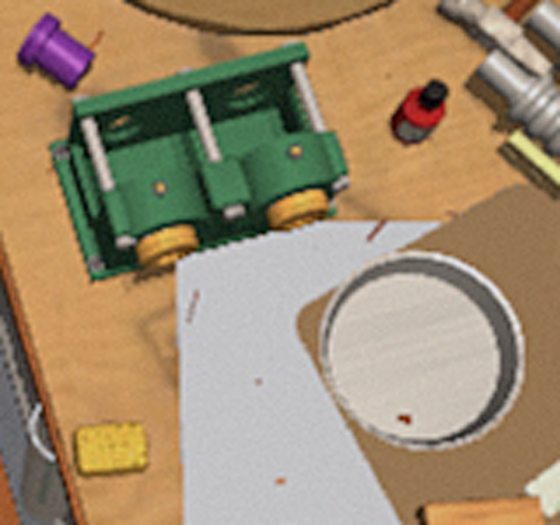

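```bash
cat >> h.py <<'E'
from scipy.spatial.transform import Rotation as Ro
def to(pos,yaw,pitch=0.):
    o=ctrl.get_obs(); R=Ro.from_euler("xyz",o["orientation"],degrees=True)
    r=(Ro.from_euler("xyz",[180,pitch,yaw],degrees=True)*R.inv()).as_rotvec(degrees=True)
    print("shift",(np.array(pos)-o["tool_pos"]).round(4),"turn",r.round(2),"F",o["force"].round(1),"t",o["clock"])
def ray(u,v,z,m):
    d=m["R"].T@np.linalg.solve(m["mtx"],[u,v,1]); C=-m["R"].T@m["t"]; return C+d*(z-C[2])/d[2]
E
python3 - <<'E'
from h import *
to((.6277,.1669,.026),-106.7)
m=imaging.camera_model("top"); print(ray(410.9,209.7,.026,m),[ray(290+x/3.5,110+y/3.5,.026,m).round(3) for x,y in((320,350),(524,350),(424,251),(424,449))])
E
python3 -m crank '[[[-0.002,0.001,-0.045],[-1.7,0,-0.2],0],[[0,0,-0.045],[0,0,0],0],[[0,0,-0.03],[0,0,0],0],[[0,0,-0.02],[0,0,0],0],[[0,0,-0.01],[0,0,0],0],[[0,0,0],[0,0,0],0],[[0,0,0],[0,0,0],0]]'
python3 -c "
from h import *
to((.6277,.1669,.026),-106.7)"
```

```text
shift [-0.0018  0.0007 -0.1694] turn [-1.77  0.14 -0.27] F [-1.2  0.  -0.7] t 2.75
[ 0.41680764 -0.37138573  0.026     ] [array([ 0.437, -0.298,  0.026]), array([ 0.396, -0.443,  0.026]), array([ 0.488, -0.398,  0.026]), array([ 0.346, -0.346,  0.026])]
clock: 3.45
tool_pos: [0.6278, 0.168, 0.0468]
orientation: [-179.8, 0.2, -106.4]
force: [0.1, 0.9, 0.4]
opening: 0.0449
gripper_force: 0.0
shift [-0.0001 -0.0011 -0.0208] turn [-0.11  0.23 -0.28] F [0.1 0.9 0.4] t 3.45
```

```bash
python3 -m crank '[[[0,-0.001,-0.01],[0,0,-0.2],0],[[0,0,-0.01],[0,0,0],0],[[0,0,0],[0,0,0],0],[[0,0,0],[0,0,0],-1],[[0,0,0],[0,0,0],-1],[[0,0,0],[0,0,0],-1],[[0,0,0],[0,0,0],-1],[[0,0,0],[0,0,0],-1],[[0,0,0],[0,0,0],-1]]'
```

```text
clock: 4.35
tool_pos: [0.628, 0.1669, 0.0263]
orientation: [-179.8, 0.2, -106.6]
force: [4.2, -1.7, 1.4]
opening: 0.0218
gripper_force: 30.0
```

```bash
python3 -m crank '[[[0,0,0.025],[0,0,0],-1],[[0,0,0.035],[0,0,0],-1],[[0,0,0.04],[0,0,0],-1],[[-0.01,-0.025,0.02],[0,0,-8.2],-1],[[-0.018,-0.04,0.005],[0,0,-8.2],-1],[[-0.02,-0.044,0],[0,0,-8.2],-1],[[-0.02,-0.044,0],[0,0,-8.2],-1],[[-0.02,-0.044,0],[0,0,-8.2],-1],[[-0.02,-0.044,0],[0,0,-8.2],-1],[[-0.02,-0.044,0],[0,0,-8.2],-1],[[-0.02,-0.044,0],[0,0,-8.2],-1],[[-0.02,-0.044,0],[0,0,-7.8],-1]]' && python3 -m crank '[[[-0.02,-0.044,0],[0,0,0],-1],[[-0.02,-0.044,0],[0,0,0],-1],[[-0.016,-0.03,0],[0,0,0],-1],[[0,0,0],[0,0,0],-1],[[0,0,0],[0,0,0],-1]]'
python3 -c "
from h import *
to((.418,-.3013,.0512),180)"
```

```text
clock: 5.55
tool_pos: [0.457, -0.2072, 0.1502]
orientation: [-179.9, 0.1, 179.7]
force: [1.0, 0.1, -1.9]
opening: 0.0219
gripper_force: 30.0
clock: 6.05
tool_pos: [0.4018, -0.3243, 0.15]
orientation: [-180.0, 0.0, 179.9]
force: [-0.5, -0.0, -2.0]
opening: 0.0218
gripper_force: 30.0
shift [ 0.0162  0.023  -0.0988] turn [0.05 0.05 0.13] F [-0.5 -0.  -2. ] t 6.05
```

```bash
python3 -m crank '[[[0.008,0.011,-0.035],[0,0,0],-1],[[0.008,0.0115,-0.035],[0,0,0],-1],[[0,0,-0.02],[0,0,0],-1],[[0,0,-0.009],[0,0,0],-1],[[0,0,0],[0,0,0],-1],[[0,0,0],[0,0,0],-1]]'
python3 - <<'E'
from h import *
to((.418,-.3017,.0512),180)
t,T,_=snap("top","t3"); s,S,_=snap("side","s3")
crop(s,215,140,345,240,3.5,"s3c"); crop(t,310,140,440,230,3.5,"t3c")
a=cv2.imread("pics/s3c.png");b=cv2.imread("pics/t3c.png");cv2.imwrite("pics/st3.png",np.vstack([a,b])[:600] if 0 else cv2.resize(np.vstack([a,b]),None,fx=.9,fy=.9))
E
```

```text
clock: 6.65
tool_pos: [0.4198, -0.3016, 0.0524]
orientation: [-179.9, 0.2, -179.9]
force: [1.0, 0.4, -1.2]
opening: 0.0218
gripper_force: 30.0
shift [-0.0018 -0.0001 -0.0012] turn [ 0.14  0.17 -0.07] F [ 1.   0.4 -1.2] t 6.65
```

View pics/st3.png

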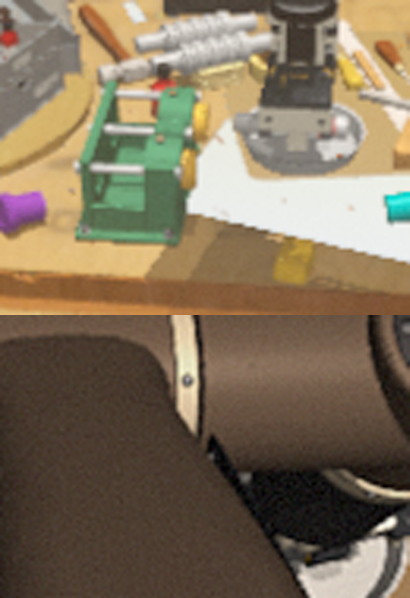

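The side view shows the gauge poised in front of the far (sound) bush, and the arm blocks the top view. I'll go in gently by feel.

```bash
python3 -m crank '[[[0.012,0,-0.0012],[0.1,0.2,0],-1],[[0.012,0,0],[0,0,0],-1],[[0.006,0,0],[0,0,0],-1],[[0.003,0,0],[0,0,0],-1],[[0.002,0,0],[0,0,0],-1],[[0.002,0,0],[0,0,0],-1],[[0,0,0],[0,0,0],-1]]'; python3 -m crank '[[[0.001,0,0],[0,0,0],-1],[[0.001,0,0],[0,0,0],-1],[[0,0,0],[0,0,0],-1]]'
```

```text
clock: 7.45
tool_pos: [0.456, -0.3017, 0.0504]
orientation: [-180.0, -0.1, -180.0]
force: [-0.4, 0.3, -0.9]
opening: 0.0218
gripper_force: 30.0
clock: 7.75
tool_pos: [0.4581, -0.3018, 0.0505]
orientation: [-180.0, -0.1, -180.0]
force: [0.0, -0.2, -2.1]
opening: 0.0217
gripper_force: 30.0
```

```bash
python3 -m crank '[[[0.0015,0,0.0006],[0,0,0],-1],[[0.0015,0,0],[0,0,0],-1],[[0,0,0],[0,0,0],-1]]'; python3 -m crank '[[[0.0015,0,0],[0,0,0],-1],[[0.0015,0,0],[0,0,0],-1],[[0,0,0],[0,0,0],-1]]'
```

```text
clock: 8.05
tool_pos: [0.4613, -0.3018, 0.0511]
orientation: [-180.0, -0.1, -180.0]
force: [0.2, -0.2, -1.8]
opening: 0.022
gripper_force: 30.0
clock: 8.35
tool_pos: [0.4643, -0.3018, 0.051]
orientation: [-180.0, -0.1, -180.0]
force: [0.0, -0.9, -1.5]
opening: 0.0216
gripper_force: 30.0
```

```bash
python3 -m crank '[[[0.003,0,0],[0,0,0],-1],[[0.003,0,0],[0,0,0],-1],[[0.003,0,0],[0,0,0],-1],[[0,0,0],[0,0,0],-1]]'; python3 -m crank '[[[0.003,0,0],[0,0,0],-1],[[0.003,0,0],[0,0,0],-1],[[0.001,0,0],[0,0,0],-1],[[0,0,0],[0,0,0],-1]]'
```

```text
clock: 8.75
tool_pos: [0.4736, -0.3018, 0.051]
orientation: [-180.0, -0.1, -180.0]
force: [-0.3, 0.8, -1.6]
opening: 0.0221
gripper_force: 30.0
clock: 9.15
tool_pos: [0.4802, -0.3017, 0.051]
orientation: [-180.0, -0.1, -180.0]
force: [-0.6, -0.0, -3.3]
opening: 0.0215
gripper_force: 30.0
```

```bash
python3 -m crank '[[[0.001,0,0],[0,0,0],-1],[[0.001,0,0],[0,0,0],-1],[[0,0,0],[0,0,0],-1]]'; python3 -m crank '[[[0.0007,0,0],[0,0,0],-1],[[0,0,0],[0,0,0],-1]]'; python3 -m crank '[[[0.0007,0,0],[0,0,0],-1],[[0,0,0],[0,0,0],-1]]'
```

```text
clock: 9.45
tool_pos: [0.4811, -0.3017, 0.0508]
orientation: [180.0, -0.2, 180.0]
force: [-4.2, -0.5, -0.9]
opening: 0.0222
gripper_force: 30.0
clock: 9.65
tool_pos: [0.4811, -0.3016, 0.0507]
orientation: [180.0, -0.2, 180.0]
force: [-5.7, -1.3, -0.1]
opening: 0.0218
gripper_force: 30.0
clock: 9.85
tool_pos: [0.4811, -0.3016, 0.0506]
orientation: [180.0, -0.3, 180.0]
force: [-7.9, -0.9, 1.2]
opening: 0.0218
gripper_force: 30.0
```

```bash
python3 -m crank '[[[0.001,0,0.0005],[0,0.3,0],-1],[[0.001,0,0],[0,0,0],-1],[[0,0,0],[0,0,0],-1]]'
python3 - <<'E'
from h import *
s,S,_=snap("side","s4"); crop(s,215,140,345,230,6,"s4c")
E
```

```text
clock: 10.15
tool_pos: [0.481, -0.3015, 0.0506]
orientation: [179.9, -0.8, 179.9]
force: [-13.4, -1.4, 2.1]
opening: 0.0219
gripper_force: 30.0
```

View pics/s4c.png

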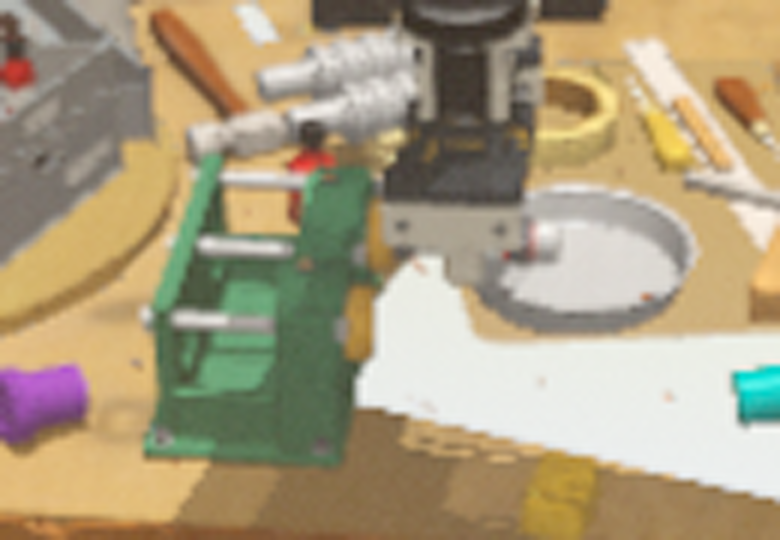

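The side view shows the gripper up against the far bush, with the red-ringed end facing the robot. It met a hard stop at home depth. Next I'll withdraw and turn the gauge round.

```bash
python3 -m crank '[[[-0.004,0,0],[0,0.7,0],-1],[[-0.006,0,0],[0,0,0],-1],[[-0.008,0,0],[0,0,0],-1],[[-0.015,0,0],[0,0,0],-1],[[-0.02,0,0],[0,0,0],-1],[[-0.02,0,0],[0,0,0],-1],[[-0.015,0,0],[0,0,0],-1],[[0,0,0],[0,0,0],-1]]'
python3 -m crank '[[[0,0,0],[0,0,8.5],-1],[[0,0,0],[0,0,8.5],-1],[[0,0,0],[0,0,8.5],-1],[[0,0,0],[0,0,8.5],-1],[[0,0,0],[0,0,8.5],-1],[[0,0,0],[0,0,8.5],-1],[[0,0,0],[0,0,8.5],-1],[[0,0,0],[0,0,8.5],-1],[[0,0,0],[0,0,8.5],-1],[[0,0,0],[0,0,8.5],-1],[[0,0,0],[0,0,8.5],-1]]'
python3 -m crank '[[[0,0,0],[0,0,8.5],-1],[[0,0,0],[0,0,8.5],-1],[[0,0,0],[0,0,8.5],-1],[[0,0,0],[0,0,8.5],-1],[[0,0,0],[0,0,8.5],-1],[[0,0,0],[0,0,8.5],-1],[[0,0,0],[0,0,8.5],-1],[[0,0,0],[0,0,8.5],-1],[[0,0,0],[0,0,8.5],-1],[[0,0,0],[0,0,8.5],-1],[[0,0,0],[0,0,1.5],-1],[[0,0,0],[0,0,0],-1]]'
python3 -c "
from h import *
to((.445,-.3017,.0512),0)"
```

```text
clock: 11.0
tool_pos: [0.3949, -0.3015, 0.0517]
orientation: [180.0, -1.1, 180.0]
force: [-0.1, -0.2, -2.0]
opening: 0.0217
gripper_force: 30.0
clock: 12.1
tool_pos: [0.398, -0.3019, 0.0518]
orientation: [-179.9, -1.1, -86.1]
force: [0.1, 0.5, -1.6]
opening: 0.0217
gripper_force: 30.0
clock: 13.3
tool_pos: [0.3978, -0.3018, 0.0517]
orientation: [-180.0, -1.1, -0.1]
force: [-0.8, -0.2, -1.8]
opening: 0.0216
gripper_force: 30.0
shift [ 0.0472  0.0001 -0.0005] turn [-0.01  1.1   0.14] F [-0.8 -0.2 -1.8] t 13.3
```

```bash
python3 -m crank '[[[0.015,0,-0.0005],[0,1.1,0],-1],[[0.02,0,0],[0,0,0],-1],[[0.01,0,0],[0,0,0],-1],[[0.005,0,0],[0,0,0],-1],[[0.004,0,0],[0,0,0],-1],[[0.003,0,0],[0,0,0],-1],[[0.002,0,0],[0,0,0],-1],[[0,0,0],[0,0,0],-1]]';python3 -m crank '[[[0.0015,0,0],[0,0,0],-1],[[0.0015,0,0],[0,0,0],-1],[[0,0,0],[0,0,0],-1]]'; python3 -m crank '[[[0.0015,0,0],[0,0,0],-1],[[0.0015,0,0],[0,0,0],-1],[[0,0,0],[0,0,0],-1]]'
```

```text
clock: 14.1
tool_pos: [0.4563, -0.3018, 0.0511]
orientation: [-180.0, 0.0, -0.0]
force: [0.4, 0.1, -1.6]
opening: 0.0221
gripper_force: 30.0
clock: 14.4
tool_pos: [0.4596, -0.3018, 0.0511]
orientation: [-180.0, 0.0, 0.0]
force: [-0.1, -0.4, -2.4]
opening: 0.0219
gripper_force: 30.0
clock: 14.7
tool_pos: [0.4627, -0.3018, 0.0511]
orientation: [-180.0, 0.0, 0.0]
force: [-0.3, -0.9, -2.5]
opening: 0.0219
gripper_force: 30.0
```

```bash
python3 -m crank '[[[0.0015,0,0],[0,0,0],-1],[[0.0015,0,0],[0,0,0],-1],[[0,0,0],[0,0,0],-1]]';python3 -m crank '[[[0.0012,0,0],[0,0,0],-1],[[0.001,0,0],[0,0,0],-1],[[0,0,0],[0,0,0],-1]]'; python3 -m crank '[[[0.001,0,0],[0,0,0],-1],[[0.001,0,0],[0,0,0],-1],[[0,0,0],[0,0,0],-1]]'
```

```text
clock: 15.0
tool_pos: [0.4657, -0.3018, 0.0511]
orientation: [-180.0, 0.0, 0.0]
force: [0.9, 0.0, -2.2]
opening: 0.0215
gripper_force: 30.0
clock: 15.3
tool_pos: [0.4678, -0.3018, 0.0511]
orientation: [-180.0, 0.0, 0.0]
force: [-1.2, -0.1, -1.7]
opening: 0.0215
gripper_force: 30.0
clock: 15.6
tool_pos: [0.4698, -0.3018, 0.0511]
orientation: [-180.0, 0.0, 0.0]
force: [-0.5, -0.4, -2.6]
opening: 0.0214
gripper_force: 30.0
```

```bash
python3 -m crank '[[[0.001,0,0],[0,0,0],-1],[[0.001,0,0],[0,0,0],-1],[[0,0,0],[0,0,0],-1]]';python3 -m crank '[[[0.0008,0,0],[0,0,0],-1],[[0.0008,0,0],[0,0,0],-1],[[0,0,0],[0,0,0],-1]]'
```

```text
clock: 15.9
tool_pos: [0.4705, -0.3017, 0.0507]
orientation: [-180.0, 0.2, -0.0]
force: [-4.6, -0.7, -0.3]
opening: 0.0218
gripper_force: 30.0
clock: 16.2
tool_pos: [0.4706, -0.3016, 0.0505]
orientation: [-179.9, 0.3, -0.0]
force: [-8.4, -0.4, 1.4]
opening: 0.0218
gripper_force: 30.0
```

The no-go end was refused at exactly the depth predicted (TCP 0.4706, 8 N). I'll hold the press, then return the gauge.

```bash
python3 -m crank '[[[0,0,0],[0,0,0],-1],[[0,0,0],[0,0,0],-1],[[0,0,0],[0,0,0],-1],[[0,0,0],[0,0,0],-1],[[0,0,0],[0,0,0],-1]]'
python3 -m crank '[[[-0.01,0,0],[0,0,0],-1],[[-0.03,0,0],[0,0,0],-1],[[-0.03,0,0.03],[0,0,0],-1],[[0,0,0.04],[0,0,0],-1],[[0,0.02,0.03],[0,0,0],-1],[[0.02,0.04,0],[0,0,8.2],-1],[[0.02,0.044,0],[0,0,8.2],-1],[[0.02,0.044,0],[0,0,8.2],-1],[[0.022,0.044,0],[0,0,8.2],-1],[[0.022,0.044,0],[0,0,8.2],-1],[[0.022,0.044,0],[0,0,8.2],-1],[[0.022,0.044,0],[0,0,8.2],-1]]'
python3 -m crank '[[[0.022,0.044,0],[0,0,8.2],-1],[[0.022,0.044,0],[0,0,7.8],-1],[[0.022,0.044,0],[0,0,0],-1],[[0.01,0.015,0],[0,0,0],-1],[[0,0,0],[0,0,0],-1],[[0,0,0],[0,0,0],-1]]'
python3 -c "
from h import *
to((.6296,.1723,.027),73.4)"
```

```text
clock: 16.7
tool_pos: [0.4706, -0.3016, 0.0505]
orientation: [-179.9, 0.3, -0.0]
force: [-8.4, -1.3, 0.8]
opening: 0.0216
gripper_force: 30.0
clock: 17.9
tool_pos: [0.5522, 0.0246, 0.1516]
orientation: [179.9, -0.1, 57.8]
force: [0.9, -0.8, -1.6]
opening: 0.0217
gripper_force: 30.0
clock: 18.5
tool_pos: [0.627, 0.1696, 0.1506]
orientation: [-180.0, 0.0, 73.5]
force: [-0.1, -0.4, -2.0]
opening: 0.0219
gripper_force: 30.0
shift [ 0.0026  0.0027 -0.1236] turn [ 0.01 -0.04 -0.05] F [-0.1 -0.4 -2. ] t 18.5
```

```bash
python3 -m crank '[[[0.0026,0.0027,-0.04],[0,0,0],-1],[[0,0,-0.04],[0,0,0],-1],[[0,0,-0.02],[0,0,0],-1],[[0,0,-0.01],[0,0,0],-1],[[0,0,-0.006],[0,0,0],-1],[[0,0,-0.004],[0,0,0],-1],[[0,0,0],[0,0,0],-1],[[0,0,0],[0,0,0],-1]]'; python3 -m crank '[[[0,0,-0.002],[0,0,0],-1],[[0,0,-0.001],[0,0,0],-1],[[0,0,0],[0,0,0],-1]]'
```

```text
clock: 19.3
tool_pos: [0.6305, 0.1722, 0.0322]
orientation: [179.9, -0.0, 73.4]
force: [-0.5, -0.4, -2.3]
opening: 0.0218
gripper_force: 30.0
clock: 19.6
tool_pos: [0.6298, 0.172, 0.0281]
orientation: [-180.0, 0.0, 73.4]
force: [-0.9, -0.1, -1.8]
opening: 0.0213
gripper_force: 30.0
```

```bash
python3 -m crank '[[[0,0,-0.0015],[0,0,0],-1],[[0,0,0],[0,0,0],-1],[[0,0,0],[0,0,0],0],[[0,0,0],[0,0,0],0],[[0,0,0],[0,0,0],0],[[0,0,0],[0,0,0],0],[[0,0,0.02],[0,0,0],0],[[0,0,0.04],[0,0,0],0],[[0,0,0.05],[0,0,0],0],[[0,0,0.05],[0,0,0],0],[[0,0,0],[0,0,0],0],[[0,0,0],[0,0,0],0]]'
python3 - <<'E'
from h import *
p,P,m=snap("wrist","w5")
pl=cv2.imread("pics/w5.png")
q=P[(P[...,2]>.05)&(P[...,2]<.07)&(P[...,0]>.5)&(P[...,0]<.75)&(P[...,1]<.28)&(P[...,1]>.07)]
print("gauge",len(q),cv2.minAreaRect(q[:,:2].astype(np.float32)),np.nanmax(q,0))
E
```

```text
clock: 20.8
tool_pos: [0.6304, 0.1724, 0.1887]
orientation: [179.9, -0.1, 73.4]
force: [-0.2, -0.8, -0.8]
opening: 0.044
gripper_force: 0.0
gauge 4008 ((0.6271024346351624, 0.16226646304130554), (0.13027621805667877, 0.028777513653039932), 72.94651794433594) [0.65769836 0.22762232 0.06329073]
```

View pics/w5.png

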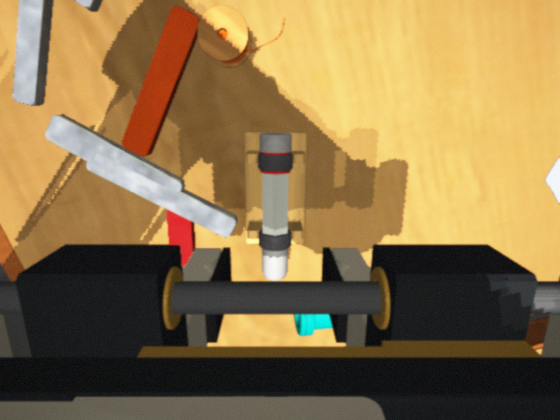

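The view shows the gauge back in both notches, its nuts at (275,161) and (275,240) and the red-ringed end now on the +y side. Next I'll check the frame bolts near the worn bush before grasping it.

Run:
```python
from h import *
P=np.load("pics/w1P.npy")
for u,v in((273,174),(273,178),(273,183),(358,178),(190,178),(355,139),(360,183),(273,150)):print(u,v,P[v,u].round(4))
to((.528,-.2017,.16),0)
```

```text
273 174 [ 0.5364 -0.252   0.0839]
273 178 [ 0.5348 -0.2519  0.091 ]
273 183 [ 0.539  -0.2519  0.0935]
358 178 [ 0.5372 -0.1711  0.0881]
190 178 [ 0.5366 -0.3305  0.0897]
355 139 [ 0.5488 -0.1615  0.0149]
360 183 [ 0.5397 -0.1694  0.0923]
273 150 [ 0.5428 -0.2523  0.0412]
shift [-0.1016 -0.3737 -0.0268] turn [-2.00e-02  1.00e-02 -7.34e+01] F [-0.2 -0.5 -0.8] t 20.85
```

```bash
python3 -m crank '[[[-0.006,-0.02,0],[0,0,-8.2],0.18],[[-0.012,-0.042,0],[0,0,-8.2],0.18],[[-0.012,-0.042,0],[0,0,-8.2],0.18],[[-0.012,-0.042,0],[0,0,-8.2],0.18],[[-0.012,-0.042,0],[0,0,-8.2],0.18],[[-0.012,-0.042,0],[0,0,-8.2],0.18],[[-0.012,-0.042,0],[0,0,-8.2],0.18],[[-0.012,-0.042,-0.01],[0,0,-8.2],0.18],[[-0.012,-0.042,-0.01],[0,0,-7.8],0.18],[[-0.006,-0.018,-0.01],[0,0,0],0.18],[[0,0,0],[0,0,0],0.18],[[0,0,0],[0,0,0],0.18]]'
python3 -c "
from h import *
to((.5225,-.2017,.053),0)"
```

```text
clock: 22.05
tool_pos: [0.5209, -0.2024, 0.1552]
orientation: [-180.0, 0.2, -0.0]
force: [0.0, -0.1, 0.9]
opening: 0.0516
gripper_force: 0.0
shift [ 0.0016  0.0007 -0.1022] turn [-0.03 -0.19  0.05] F [ 0.  -0.1  0.9] t 22.05
```

```bash
python3 -m crank '[[[0.0016,0.0007,-0.03],[0,-0.2,0],0.18],[[0,0,-0.02],[0,0,0],0.18],[[0,0,-0.01],[0,0,0],0.18],[[0,0,0],[0,0,0],0.18]]'; python3 -m crank '[[[0,0,-0.015],[0,0,0],0.18],[[0,0,-0.015],[0,0,0],0.18],[[0,0,-0.011],[0,0,0],0.18],[[0,0,0],[0,0,0],0.18],[[0,0,0],[0,0,0],0.18]]'
```

```text
clock: 22.45
tool_pos: [0.5229, -0.2005, 0.0953]
orientation: [-180.0, -0.0, 0.1]
force: [-0.3, 0.5, 0.3]
opening: 0.0517
gripper_force: 0.0
clock: 22.95
tool_pos: [0.5239, -0.2013, 0.0562]
orientation: [-180.0, -0.2, 0.0]
force: [0.1, -0.1, 1.1]
opening: 0.0515
gripper_force: 0.0
```

```bash
python3 -m crank '[[[-0.001,0,-0.004],[0,0,0],0.18],[[0,0,0],[0,0,0],-1],[[0,0,0],[0,0,0],-1],[[0,0,0],[0,0,0],-1],[[0,0,0],[0,0,0],-1],[[0,0,0],[0,0,0],-1]]'
```

```text
clock: 23.55
tool_pos: [0.5222, -0.2017, 0.0518]
orientation: [180.0, -0.2, 0.0]
force: [-1.7, -4.7, 2.5]
opening: 0.0431
gripper_force: 30.0
```

```bash
python3 -m crank '[[[-0.003,0,0],[0,0,0],-1],[[-0.003,0,0],[0,0,0],-1],[[-0.003,0,0],[0,0,0],-1],[[-0.003,0,0],[0,0,0],-1],[[-0.003,0,0],[0,0,0],-1],[[-0.003,0,0],[0,0,0],-1],[[-0.003,0,0],[0,0,0],-1],[[0,0,0],[0,0,0],-1]]'
```

```text
clock: 24.35
tool_pos: [0.5012, -0.2013, 0.0516]
orientation: [-180.0, -0.2, 0.0]
force: [0.1, -2.9, 0.5]
opening: 0.0434
gripper_force: 30.0
```

```bash
python3 -m crank '[[[0,0,0],[0,0,0],0.1],[[0,0,0],[0,0,0],0.1],[[0,0,0],[0,0,0],0.1],[[0.006,0,0],[0,0,0],0.1],[[0.005,0,0],[0,0,0],0.1],[[0,0,0],[0,0,0],0.1],[[0,0,0],[0,0,0],-1],[[0,0,0],[0,0,0],-1],[[0,0,0],[0,0,0],-1],[[0,0,0],[0,0,0],-1]]' && python3 -m crank '[[[-0.005,0,0],[0,0,0],-1],[[-0.007,0,0],[0,0,0],-1],[[-0.008,0,0],[0,0,0],-1],[[-0.008,0,0],[0,0,0],-1],[[0,0,0],[0,0,0],-1],[[0,0,0],[0,0,0],-1]]'
```

```text
clock: 25.35
tool_pos: [0.5125, -0.2014, 0.0515]
orientation: [-180.0, -0.2, 0.0]
force: [1.5, -1.5, -1.9]
opening: 0.0439
gripper_force: 30.0
clock: 25.95
tool_pos: [0.4844, -0.2014, 0.0518]
orientation: [-180.0, -0.2, 0.0]
force: [1.5, 0.6, -2.1]
opening: 0.0435
gripper_force: 30.0
```

```bash
python3 -m crank '[[[-0.02,0,0.005],[0,0,0],-1],[[-0.02,0,0.03],[0,0,0],-1],[[-0.01,-0.02,0.02],[0,0,0],-1],[[-0.01,-0.03,0],[0,0,0],-1],[[-0.01,-0.04,0],[0,0,0],-1],[[-0.01,-0.04,0],[0,0,0],-1],[[-0.0054,-0.04,0],[0,0,0],-1],[[0,0,0],[0,0,0],-1],[[0,0,0],[0,0,0],-1]]'
python3 - <<'E'
from h import *
to((.399,-.3714,.0095),0)
s,S,_=snap("side","s6"); crop(s,215,140,345,230,6,"s6c")
E
```

```text
clock: 26.85
tool_pos: [0.3986, -0.3722, 0.1061]
orientation: [-180.0, -0.1, -0.1]
force: [1.1, -0.2, -2.9]
opening: 0.0438
gripper_force: 30.0
shift [ 0.0004  0.0008 -0.0966] turn [-0.04  0.14  0.13] F [ 1.1 -0.2 -2.9] t 26.85
```

View pics/s6c.png

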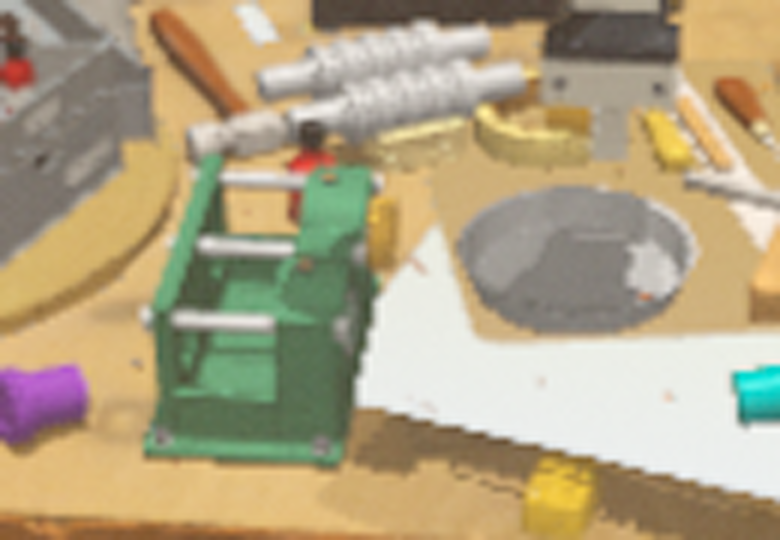

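The view shows the worn bush held level in the fingers at about (575,125), above the dish, with the sound bush still seated at (383,230). Lowering now.

```bash
python3 -m crank '[[[0,0,-0.03],[0,0,0],-1],[[0,0,-0.03],[0,0,0],-1],[[0,0,-0.015],[0,0,0],-1],[[0,0,-0.01],[0,0,0],-1],[[0,0,-0.006],[0,0,0],-1],[[0,0,0],[0,0,0],-1],[[0,0,0],[0,0,0],-1]]'; python3 -m crank '[[[0,0,-0.003],[0,0,0],-1],[[0,0,-0.002],[0,0,0],-1],[[0,0,0],[0,0,0],-1]]'
```

```text
clock: 27.6
tool_pos: [0.3997, -0.3714, 0.0163]
orientation: [180.0, -0.2, 0.1]
force: [0.3, 0.2, -2.1]
opening: 0.0432
gripper_force: 30.0
clock: 27.9
tool_pos: [0.3993, -0.3715, 0.0108]
orientation: [180.0, -0.2, 0.0]
force: [0.3, 0.0, -2.5]
opening: 0.0438
gripper_force: 30.0
```

```bash
python3 -m crank '[[[0,0,-0.002],[0,0,0],-1],[[0,0,-0.001],[0,0,0],-1],[[0,0,0],[0,0,0],-1],[[0,0,0],[0,0,0],0.3],[[0,0,0],[0,0,0],0.3],[[0,0,0],[0,0,0],0.3],[[0,0,0.02],[0,0,0],0.3],[[0,0,0.04],[0,0,0],0.3],[[0,0,0.05],[0,0,0],0.3],[[0,0,0.05],[0,0,0],0.3],[[0,0,0],[0,0,0],0.3],[[0,0,0],[0,0,0],0.3]]'
python3 - <<'E'
from h import *
p,P,m=snap("wrist","w7"); s,S,_=snap("side","s7")
cv2.imwrite("pics/f.png",np.hstack([cv2.resize(p,(400,300)),cv2.resize(s[130:310,180:420],(400,300))]))
q=S[(S[...,2]>.03)&(S[...,2]<.08)&(S[...,0]>.34)&(S[...,0]<.49)&(S[...,1]<-.31)&(S[...,1]>-.44)]
print(len(q),q.mean(0),q.max(0))
E
```

```text
clock: 29.1
tool_pos: [0.3996, -0.3716, 0.1688]
orientation: [180.0, -0.3, -0.0]
force: [0.2, 0.1, -0.8]
opening: 0.0568
gripper_force: 0.0
76 [ 0.42029999 -0.36119448  0.03778527] [ 0.44883037 -0.34468789  0.04907648]
```

View pics/f.png

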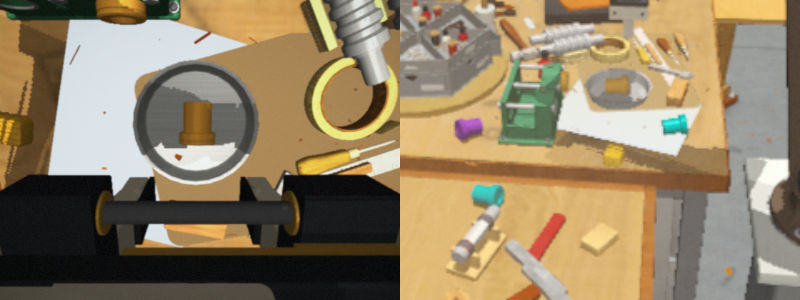

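The pictures show the worn bush lying central in the dish at (197,122), the gauge in its cradle, the sound bush seated and the bystanders where they were. I'll hand it in.

```bash
python3 -c "
from plant import close_job
print(close_job())"
```

```text
the job is handed in; nothing more can be done
None
```

The job is handed in, with no verdict returned: the go end went fully home in the sound bush (at y = -0.30), the no-go end was refused there under 8 N, the gauge is back in its cradle, and the worn bush is lying in the dish.

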